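Find and mark the balance point of a ballasted bar on a knife edge

TASK

One end of the steel bar on the little balancing stand is down: slide the bar along the knife edge, without lifting it off and without pressing it hard onto the stand, until it rests level by itself on the edge with both ends free. Then mark the balance point: set the aluminium rider astride the bar, exactly above the knife edge, fully down and let go, with the bar still level.

Things in the scene. Friction and masses are not known exactly. Their poses are not given: they have to be found in the camera images.
- stand_edge (a point): Middle of the knife edge of the balancing stand, on its crest, 60 mm above the bench: a steel blade with a flat crest 6 mm wide (stand's y) and 44 mm long (stand's x). The bar lies across it, along the stand's y; z is up. Gentle handling only: the bar must never bear on the stand with more than 35 N. Friction is ordinary (bar on stand about 0.5 to 0.7).
- stand: The stand, fixed; origin on the bench below the knife edge, same axes. Base 60 x 220 x 10 mm. At y = +80 and -80 mm are rubber-topped tilt stops, 12 mm long in y, tops 5 mm below the crest: an unbalanced bar leans about 0.06 rad onto one. Each has two guide cheeks, inner faces 16 mm either side of the middle, 18 mm long, 10 mm higher than the crest.
- bar_centre (a point): Geometric centre of the bar: a straight closed steel tube, 24 mm wide (x), 300 mm long (its y), 18 mm high (z), black end plugs. At the start it lies across the edge, one end down on a stop, its centre of mass 1.2 to 7 cm past the edge on the low side; the low end sticks out at least 17 cm from the edge.
- bar: The bar; origin mid-underside, same axes. 0.5 to 0.7 kg, unevenly loaded by a fixed ballast hidden inside: its centre of mass lies up to 18 mm either side of the bar's centre along y. It rests level on the crest alone when its centre of mass is within 3 mm of the middle of the crest.
- rider_grip (a point): Middle of the rider's upright grip fin, 14 mm thick (rider's x), 18 mm long (y), 24 mm high. At the start the rider stands on its two legs on the bench between robot and stand, this point 30 mm above the bench. When it sits on the level bar above the edge, this point is 36 mm above stand_edge.
- rider: The rider: a small aluminium saddle, 45 g, 39 x 18 x 42 mm; origin at the level of its feet, below the fin; same axes. The slot between its legs is 29 mm wide (x) and 12 mm deep, open below, runs along the rider's y and drops over the bar; the slot roof lies 18 mm below the fin's middle.
Mind the look-alikes: they are no part of the job. What is shaped like the rider but brown, orange or red is not meant.

How it is judged:
On the way:
1. the bar rests level on the knife edge alone, let go, before the rider is on it (angle between bar's own z axis and vertical below 0.025 rad and contact force between bar and the fingers below 0.05 N and linear speed of bar below 0.01 m/s and z of bar_centre in the frame of stand_edge between 0.006 and 0.012 m and angle between the y axis of bar_centre and the y axis of stand_edge, either way round below 0.1 rad and contact force between bar and rider below 0.02 N), for 0.4 s.
At the end, for the whole second after the job is handed in: The bar lies across the knife edge (within 0.1 rad of the stand's y axis), released and at rest, level within 0.025 rad, touching neither stop; the rider sits upright (0.08 rad) and fully down astride the bar, its middle within 5 mm of the middle of the knife edge, released and at rest (angle between bar's own z axis and vertical below 0.025 rad and contact force between each of bar, rider and the fingers below 0.05 N and linear speed of each of bar, rider below 0.01 m/s and z of bar_centre in the frame of stand_edge between 0.006 and 0.012 m and angle between the y axis of bar_centre and the y axis of stand_edge, either way round below 0.1 rad and x of rider_grip in the frame of stand_edge between -0.005 and 0.005 m and y of rider_grip in the frame of stand_edge between -0.005 and 0.005 m and z of rider_grip in the frame of stand_edge between 0.0335 and 0.0385 m and angle between rider's own z axis and vertical below 0.08 rad).
It fails at once if the bar is lifted off the knife edge (more than 10 mm too high) (z of bar_centre in the frame of stand_edge above 0.019 m).
It fails at once if the bar is pressed on the stand with more than 35 N (contact force between bar and stand above 35 N).
It fails at once if the bar is knocked off the stand (z of bar_centre in the frame of stand_edge below -0.02 m).
It also fails if it takes over 72 s, if anything falls off the work surface, if the arm or the gripper's body presses on something with over 40 N, if the wrist force passes 120 N, or if a joint passes its speed limit or range.

ROBOT

A 6-joint arm with a two-finger parallel gripper is mounted at the origin on a cart in front of the work surface, level with it; the furniture and walls round the work are solid. World frame = base frame: x ahead of the robot, y to its left, z up, the work surface at z = 0. Lengths are in m, angles in rad, forces in N, time in s.
With the tool pointing down it reaches from about 0.3 to 0.875 m from the base axis. Payload 6.4 kg.
Tool frame: the origin (TCP) lies on the mounting face of the last link; the fingertips stand 173 mm ahead of it and the grasp point (between the pads) lies 155 mm ahead of it (ctrl.tip_reach is the distance from the TCP to the fingertips, in m); z points along the fingers, y is the line along which they close (so a half turn about z gives the same grasp; the last joint's range is limited). The gripper opens to 85 mm and grips with 20 to 120 N. Pads are 22 mm wide; open, the fingers measure 114 mm over their backs; the gripper's body (76 mm by 85 mm) begins 54 mm behind the grasp point. The pads swing forward as they close: fully open they stand 13 mm farther back than shut.
Start: joints at [1.027, 0.181, 1.607, -0, 1.354, -0.206], TCP at [0.191, 0.543, 0.405] pointing down, gripper open.
Joint ranges: [-2.99, 2.99], [-0.89, 2.07], [0.3, 2.58], [-1.14, 4.28], [0, 2.63], [-3.12, 3.12]. Speed limits (rad/s): [2.57, 2.57, 3.01, 3.14, 3.14, 3.14].

INTERFACE

Orientations are given as a unit quaternion [w, x, y, z].
In Python, from bench import ctrl gives the robot as it stands.
- The arm moves only by the shell command python3 -m pendant 'ROWS'. ROWS is JSON, a list that holds one entry, the list of rows, each a list of 7 numbers: the opening, from 0 (shut) to 1 (fully open), then the shift along the tool's x, y, z in mm, then the turn, a rotation vector about the tool's x, y, z in rad. A call has 1 to 5 rows; each row is the pose to reach, as a shift and turn from the pose commanded when the call began, along the tool's axes at that moment; what a row does not reach only later rows make up. A row lasts 1/12 s, in which the tool goes at most 41.7 mm and 7.16 degrees, less where a joint would pass 70% of its speed; a pose out of reach is approached as far as the arm can. A call with a gripper value outside its range is refused whole. The fingers move at their own pace and stop on an object; the grip force is fixed at half the most. Time passes only in rows, so rows that repeat a pose let the fingers close. It gives the time, the measured TCP pose, the force, the opening and the grip force at its end, in the units of the state.
- ctrl.get_obs(): the state, without advancing time (a new reading comes with each control period).
- ctrl.camera(name): name is "scene" or "top" or "wrist"; returns the picture (400x640x3 uint8, red, green, blue); there is no depth.
- ctrl.camera_params(name): a dict with "mtx" (3x3 intrinsics, pixels), "world_from_camera" (4x4, takes a point from camera to world coordinates); the wrist camera has in their place "tool_from_camera" (4x4, takes a point from camera to tool coordinates, whose origin is the TCP and whose axes are the flange's). Camera axes: x right, y down, z forward; pixel columns grow to the right and rows downward; lengths in m; the calibration is good to about 2 mm. A picture is of the moment at which its call begins: read the wrist's pose just before it. camera_params takes no time and is no camera call.
- ctrl.hand_in(): hands the job in; it is judged then, once.
Trained networks look in the newest picture that a camera, given by its name, has taken for a name from the list of things; names that differ only in an ending like _2 or _b are one class to them, and where a whole thing is asked for, a point or a joint stands for the part that bears it (a point fixed in the world has none). Each returns a list of dicts, best first, with "confidence" (0 to 1); they miss things now and then, are a little off and sometimes report something else, mostly with a low value. They report only what shows in the picture. A call takes as long as a camera call. They do not tell look-alikes from the thing itself.
- ctrl.boxes_of(camera, name): "point" ([column, row] as shares, 0 to 1, of the picture: columns of its width, rows of its height, amid what is visible of it).
The state is a dict: "time_s": time; "q": joint angles; "dq": joint speeds; "joint_efforts": joint torques, N m; "eef_pos": TCP position; "eef_rot": TCP orientation; "wrist_force": force on the tool from outside, world axes, zero at the start; "torque": the same for the moment, N m; "opening": opening from 0.0 (shut) to 1.0 (fully open); "grasp_force": force on a finger pad.
Only numpy, scipy, OpenCV 4.12 (cv2) and the standard library are available. Lean on these libraries where they do the work, as an engineer would, in place of code of your own. Each camera call takes 0.05 s, during which the arm holds its last target. There are 200 camera calls.

## Working session

There is one attempt and no reset: what is moved stays moved. The work goes in short steps, Python scripts to look and compute and a shell command to move; the robot and the scene stay as the last step left them, time stands still between calls to the robot, and variables do not carry over. Pictures are saved under pics/ and viewed, at most 10 in all, crops included, and the job is handed in when it is done.

```bash
mkdir -p pics
cat > h.py <<'E'
import numpy as np, cv2
from bench import ctrl
from scipy.spatial.transform import Rotation as R
def tcp():
    o=ctrl.get_obs(); T=np.eye(4); q=o["eef_rot"]
    T[:3,:3]=R.from_quat([q[1],q[2],q[3],q[0]]).as_matrix(); T[:3,3]=o["eef_pos"]; return T
def cam(n):
    p=ctrl.camera_params(n)
    W=p["world_from_camera"] if n!="wrist" else tcp()@np.array(p["tool_from_camera"])
    return np.array(p["mtx"]),np.array(W)
def unproj(n,uv,z,C=None):
    K,W=C or cam(n); d=W[:3,:3]@np.linalg.solve(K,[uv[0],uv[1],1]); o=W[:3,3]
    return o+d*(z-o[2])/d[2]
def proj(n,P,C=None):
    K,W=C or cam(n); p=np.linalg.inv(W)@np.append(P,1); v=K@p[:3]; return v[:2]/v[2]
def save(n,f):
    im=ctrl.camera(n); cv2.imwrite("pics/"+f,im[:,:,::-1]); return im
def net(n,name):
    return [(round(r["confidence"],2),np.array(r["point"])*[640,400]) for r in ctrl.boxes_of(n,name)]
E
python3 - <<'E'
from h import *
np.set_printoptions(precision=4,suppress=True)
a=save("top","top0.png");b=save("scene","scene0.png")
cv2.imwrite("pics/both.png",cv2.resize(np.vstack([a,b])[:,:,::-1],(480,600)))
Z={"stand_edge":.06,"stand":.03,"bar_centre":.07,"bar":.07,"rider_grip":.03,"rider":.025}
for c in ("top","scene"):
    for n,z in Z.items():
        for cf,uv in net(c,n)[:5]: print(c,n,cf,uv,unproj(c,uv,z))
print(tcp(), ctrl.tip_reach)
print(ctrl.camera_params("wrist"))
E
```

```text
top stand_edge 0.83 [311.616 175.48 ] [ 0.5405 -0.0377  0.06  ]
top stand_edge 0.23 [290.624 159.68 ] [0.5702 0.005  0.06  ]
top stand 0.59 [311.616 178.4  ] [ 0.5428 -0.0376  0.03  ]
top bar_centre 0.71 [288.128 160.88 ] [0.5645 0.0091 0.07  ]
top bar 0.85 [288.192 157.2  ] [0.5719 0.0094 0.07  ]
top rider_grip 0.79 [361.472 233.68 ] [ 0.4365 -0.1409  0.03  ]
top rider_grip 0.76 [277.696 214.2  ] [0.4663 0.025  0.03  ]
top rider_grip 0.71 [363.968 281.   ] [ 0.3458 -0.1484  0.03  ]
top rider_grip 0.57 [316.288 220.   ] [ 0.4588 -0.0514  0.03  ]
top rider_grip 0.18 [291.072 160.68 ] [0.5775 0.0058 0.03  ]
top rider 0.69 [281.088 216.6  ] [0.4627 0.0184 0.025 ]
top rider 0.63 [368.896 278.4  ] [ 0.3515 -0.1583  0.025 ]
top rider 0.46 [313.728 218.8  ] [ 0.4618 -0.0462  0.025 ]
top rider 0.45 [360.384 231.88 ] [ 0.4408 -0.1391  0.025 ]
scene stand_edge 0.8 [358.016 234.4  ] [ 0.522 -0.111  0.06 ]
scene stand 0.8 [358.72 235.48] [ 0.5522 -0.0722  0.03  ]
scene bar_centre 0.73 [350.72 204.2 ] [ 0.57   -0.0176  0.07  ]
scene rider_grip 0.88 [285.184 295.32 ] [ 0.3411 -0.1679  0.03  ]
scen
[... 195 characters left out ...]
r 0.88 [324.8 275. ] [ 0.4289 -0.1462  0.025 ]
scene rider 0.72 [285.12 297.2 ] [ 0.3418 -0.1661  0.025 ]
scene rider 0.7 [313.024 251.68 ] [ 0.4507 -0.0701  0.025 ]
scene rider 0.55 [295.296 232.4  ] [0.4581 0.0109 0.025 ]
[[-0.9435  0.3314 -0.      0.1905]
 [ 0.3314  0.9435  0.      0.5425]
 [ 0.      0.     -1.      0.4047]
 [ 0.      0.      0.      1.    ]] 0.1734
{'mtx': array([[331.237 ,   0.    , 323.1028],
       [  0.    , 331.237 , 202.5945],
       [  0.    ,   0.    ,   1.    ]]), 'tool_from_camera': array([[ 0.0011, -0.9633, -0.2683,  0.0678],
       [ 1.    ,  0.0009,  0.0009,  0.0015],
       [-0.0006, -0.2683,  0.9633,  0.032 ],
       [ 0.    ,  0.    ,  0.    ,  1.    ]])}
```

View pics/top0.png

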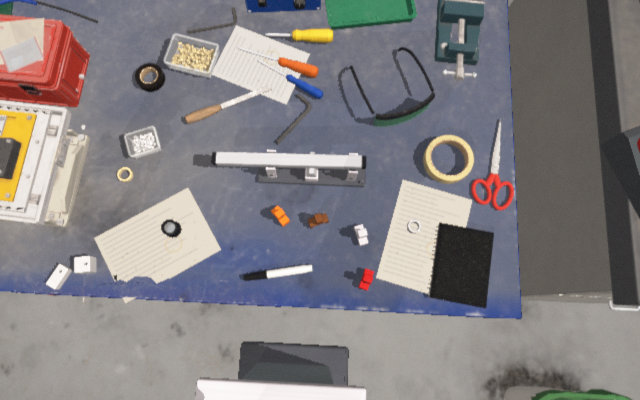

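View pics/scene0.png

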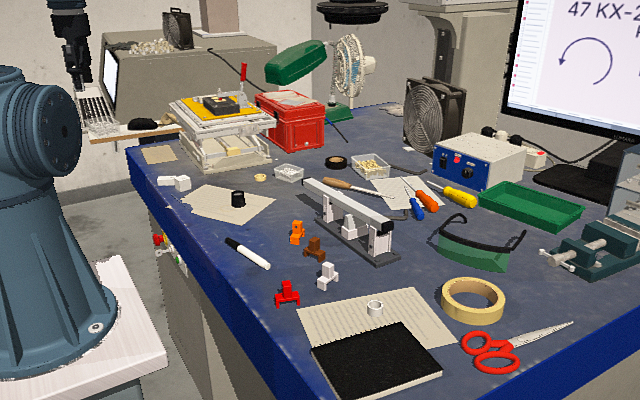

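The top view has four things shaped like the rider: orange at (280,215), brown at (317,220), white/aluminium at (361,234) and red at (366,279). I choose the aluminium one at (361,234), which is at (328,275) in the scene view. The bar runs from about column 211 to 367 across the stand at (311,175), with its long end on the left (+y). Next I move to a closer view that also suits the push.

```bash
python3 -m pendant '[[[0,-132,-145,0,0,0,0],[0,-132,-145,0,0,0,0],[0,-132,-145,0,0,0,0],[0,-132,-145,0,0,0,0],[0,-132,-145,0,0,0,0]]]' && python3 -m pendant '[[[0,-132,-145,0,0,0,0],[0,-132,-145,0,0,0,0],[0,-132,-145,0,0,0,0],[0,-132,-145,0,0,0,0],[0,-132,-145,0,0,0,0]]]' && python3 -m pendant '[[[0,-132,-145,50,0,0,-0.339],[0,-132,-145,50,0,0,-0.339],[0,-132,-145,50,0,0,-0.339],[0,-132,-145,50,0,0,-0.339],[0,-132,-145,50,0,0,-0.339]]]'
python3 - <<'E'
from h import *
np.set_printoptions(precision=4,suppress=True)
im=save("wrist","w1.png")
for n,z in {"stand_edge":.06,"bar_centre":.07,"rider_grip":.03,"rider":.025}.items():
    for cf,uv in net("wrist",n)[:5]: print(n,cf,uv,unproj("wrist",uv,z))
print(tcp())
E
```

```text
time_s: 1.12
eef_pos: [0.2674, 0.3596, 0.4046]
eef_rot: [0.0, 0.168, 0.986, -0.0]
wrist_force: [0.6, -0.6, 0.3]
opening: 0.305
grasp_force: 0.0
time_s: 1.53
eef_pos: [0.344, 0.1789, 0.4051]
eef_rot: [0.001, 0.169, 0.986, -0.0]
wrist_force: [-0.2, -0.4, 0.1]
opening: 0.004
grasp_force: 0.0
time_s: 1.95
eef_pos: [0.4136, 0.0154, 0.3593]
eef_rot: [0.001, -0.002, 1.0, -0.0]
wrist_force: [1.3, 0.6, 0.7]
opening: 0.002
grasp_force: 0.0
bar_centre 0.76 [326.08 349.88] [0.5578 0.0185 0.07  ]
rider_grip 0.86 [140.288 112.28 ] [ 0.3472 -0.1401  0.03  ]
rider_grip 0.83 [254.272 229.   ] [ 0.4544 -0.0477  0.03  ]
rider_grip 0.78 [326.784 235.68 ] [0.4613 0.0213 0.03  ]
rider_grip 0.74 [160.576 207.4  ] [ 0.4329 -0.1339  0.03  ]
rider 0.97 [138.112 114.8  ] [ 0.3497 -0.1443  0.025 ]
rider 0.97 [326.272 231.68 ] [0.4592 0.0219 0.025 ]
rider 0.77 [163.904 211.8  ] [ 0.4391 -0.133   0.025 ]
rider 0.64 [255.104 229.6  ] [ 0.4571 -0.047   0.025 ]
[[-1.      0.0001 -0.0005  0.4132]
 [ 0.0001  1.      0.0006  0.017 ]
 [ 0.0005  0.0006 -1.      0.3591]
 [ 0.      0.      0.      1.    ]]
```

View pics/w1.png

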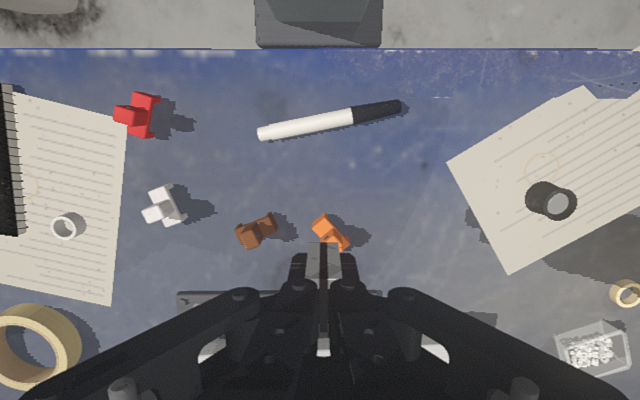

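The wrist view shows the grey-white rider at about (162,207). Red is at (138,115), brown at (255,230) and orange at (328,232), which confirms the choice. The gripper hides the bar, so I move beyond it to measure the stand.

```bash
python3 -m pendant '[[[0,-190,60,0,0,0,0],[0,-190,60,0,0,0,0],[0,-190,60,0,0,0,0],[0,-190,60,0,0,0,0],[0,-190,60,0,0,0,0]]]' && python3 -m pendant '[[[0,0,0,0,0,0,0],[0,0,0,0,0,0,0]]]'
python3 - <<'E'
from h import *
np.set_printoptions(precision=4,suppress=True)
im=save("wrist","w2.png")
for n,z in {"stand_edge":.06,"bar_centre":.07}.items():
    for cf,uv in net("wrist",n)[:5]: print(n,cf,uv,unproj("wrist",uv,z))
print(tcp())
E
```

```text
time_s: 2.62
eef_pos: [0.605, 0.0807, 0.3597]
eef_rot: [0.001, -0.002, 1.0, 0.0]
wrist_force: [-0.2, -0.1, -0.3]
opening: -0.002
grasp_force: 0.0
time_s: 2.78
eef_pos: [0.6036, 0.0799, 0.3586]
eef_rot: [-0.001, -0.003, 1.0, 0.0]
wrist_force: [-0.9, -0.4, -0.8]
opening: 0.0
grasp_force: 0.0
stand_edge 0.79 [193.472 131.08 ] [ 0.5508 -0.0222  0.06  ]
bar_centre 0.93 [223.296 153.48 ] [0.5671 0.0025 0.07  ]
[[-1.     -0.0028 -0.0006  0.602 ]
 [-0.0028  1.     -0.      0.0783]
 [ 0.0006 -0.     -1.      0.3594]
 [ 0.      0.      0.      1.    ]]
```

View pics/w2.png

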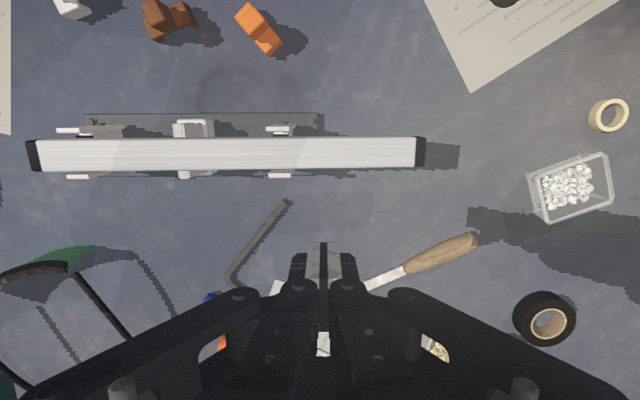

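The bar top runs from (29,155) to (425,152). The cheek tops are at about (67,130), (279,129), (77,176) and (280,175), and the blade ends at about (193,130) and (188,173). I'll enlarge a crop for precision.

Run:
```python
import cv2
im=cv2.imread("pics/w2.png")[105:190,20:330]
cv2.imwrite("pics/w2c.png",cv2.resize(im,(775,212),interpolation=cv2.INTER_CUBIC))
```

```text
(no output)
```

View pics/w2c.png

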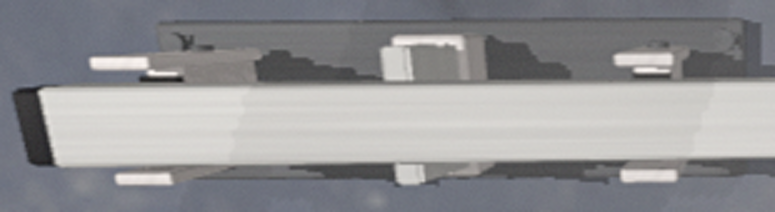

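Run:
```python
from h import *
np.set_printoptions(precision=4,suppress=True)
C=cam("wrist")
c=[unproj("wrist",p,.07,C) for p in [(67.6,130.2),(277.2,128.6),(77.6,176.6),(279.6,175.2)]]
for p in c: print(p)
m=np.mean(c,0);print("centre",m, "dir",(c[1]+c[3]-c[0]-c[2])/2)
for uv,z in [((417,152),.067),((426,152),.067),((28,155),.084),((170,152),.078)]: print(uv,unproj("wrist",uv,z,C))
print("edge px",proj("wrist",[m[0],m[1],.06],C), proj("wrist",[m[0]-.022,m[1],.06],C),proj("wrist",[m[0]+.022,m[1],.06],C))
# top-camera cross-check
print("top",proj("top",[m[0],m[1],.06]), "scene",proj("scene",[m[0],m[1],.06]))
```

```text
[ 0.5499 -0.1145  0.07  ]
[0.5481 0.0449 0.07  ]
[ 0.5857 -0.1139  0.07  ]
[0.584  0.0456 0.07  ]
centre [ 0.5669 -0.0345  0.07  ] dir [-0.0018  0.1594  0.    ]
(417, 152) [0.5657 0.1533 0.067 ]
(426, 152) [0.5657 0.1604 0.067 ]
(28, 155) [ 0.567  -0.1366  0.084 ]
(170, 152) [ 0.5651 -0.035   0.078 ]
edge px [180.8503 151.5431] [177.7359 123.4067] [183.8298 178.4598]
top [310.6906 162.3701] scene [354.1912 212.2928]
```

```bash
cat >> h.py <<'E'
def tilt(yc, n="scene", im=None):
    """bar tilt (+ = +y end down) from long top edges; yc = world y of bar centre"""
    im=ctrl.camera(n) if im is None else im
    C=cam(n); g=cv2.GaussianBlur(cv2.cvtColor(im,cv2.COLOR_RGB2GRAY).astype(np.float32),(0,0),.8)
    G=np.hypot(cv2.Sobel(g,5,1,0),cv2.Sobel(g,5,0,1))
    y=np.linspace(-.14,.135,60); best=[]
    for t in np.arange(-.08,.0801,.004):
        L=[[proj(n,[.566+sx*.012,yc+v,.060+h-t*(yc+v+.0345)],C) for v in y] for sx,h in ((-1,.018),(1,.018),(1,0))]
        L=np.array(L)
        for dv in np.arange(-4,4.1,.5):
          for du in (-3,-1.5,0,1.5,3):
            p=(L+[du,dv]).astype(np.float32)
            s=cv2.remap(G,p[...,0],p[...,1],1); best.append((np.minimum(s,150).mean(),round(t,3),dv,du))
    best.sort(reverse=True); return best[:3]
E
python3 -m pendant '[[[0,36,132,0,0,0,0],[0,36,132,0,0,0,0],[0,36,132,0,0,0,0],[0,36,132,0,0,0,0],[0,36,132,0,0,0,0]]]' && python3 -m pendant '[[[0,0,0,146,0,0,0],[0,0,0,146,0,0,0],[0,0,0,146,0,0,0],[0,0,0,146,0,0,0],[0,0,0,146,0,0,0]]]' && python3 -m pendant '[[[0,0,-30,0,0,0,0],[0,0,-30,0,0,0,0],[0,0,-30,0,0,0,0]]]'
python3 - <<'E'
from h import *
a=save("scene","s1.png");b=save("wrist","w3.png")
cv2.imwrite("pics/c1.png",cv2.resize(np.hstack([a[100:300,240:440],b[::2,::2][:200]])[:,:,::-1],None,fx=1.5,fy=1.5))
print(tilt(.011,im=a)); print(tcp()[:3,3])
E
```

```text
time_s: 3.35
eef_pos: [0.5649, 0.2121, 0.3601]
eef_rot: [0.0, -0.003, 1.0, 0.0]
wrist_force: [0.4, -0.2, -0.3]
opening: 0.003
grasp_force: 0.0
time_s: 3.77
eef_pos: [0.5641, 0.2072, 0.2077]
eef_rot: [-0.005, -0.0, 1.0, -0.001]
wrist_force: [-1.3, 0.0, -0.7]
opening: 0.001
grasp_force: 0.0
time_s: 4.02
eef_pos: [0.5682, 0.1774, 0.2155]
eef_rot: [0.002, 0.001, 1.0, -0.0]
wrist_force: [-0.5, 0.5, -0.2]
opening: 0.003
grasp_force: 0.0
[(np.float32(149.1222), np.float64(0.08), np.float64(-2.5), -3), (np.float32(148.93553), np.float64(0.076), np.float64(-2.5), -3), (np.float32(148.69083), np.float64(0.072), np.float64(-3.0), -3)]
[0.56798761 0.17875408 0.21526932]
```

View pics/c1.png

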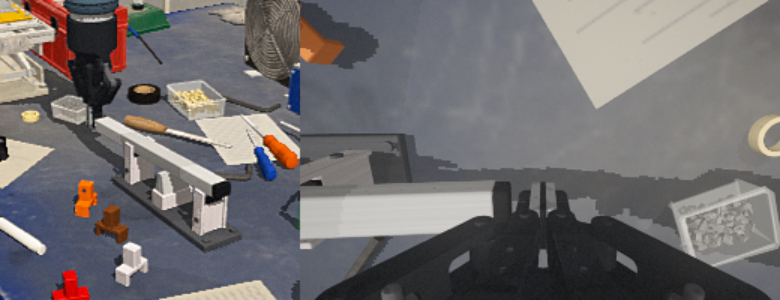

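The scene crop shows the bar sloping down towards the gripper, with the closed fingers just short of the plug. I start pushing.

```bash
sed -i 's/np.minimum(s,150)/np.minimum(s,400)/' h.py
python3 -m pendant '[[[0,0,-12,0,0,0,0],[0,0,-18,0,0,0,0],[0,0,-24,0,0,0,0],[0,0,-30,0,0,0,0],[0,0,-35,0,0,0,0]]]' && python3 -m pendant '[[[0,0,0,0,0,0,0],[0,0,8,0,0,0,0],[0,0,8,0,0,0,0],[0,0,8,0,0,0,0]]]'
cat > m.py <<'E'
from h import *
import sys
im=ctrl.camera("scene");cv2.imwrite("pics/"+sys.argv[1],im[:,:,::-1])
# bar -y end: scan scene along bar top centreline for the white->black plug transition
print([tuple(map(float,b)) for b in tilt(float(sys.argv[2]),im=im)]); print(tcp()[:3,3])
b=ctrl.camera("wrist"); cv2.imwrite("pics/w_"+sys.argv[1],b[:,:,::-1])
E
python3 m.py s2.png -0.013
python3 - <<'E'
from h import *
print([tuple(map(float,b)) for b in tilt(.011,im=cv2.imread("pics/s1.png")[:,:,::-1].copy())])
a=cv2.imread("pics/s2.png")[150:260,270:430];b=cv2.imread("pics/w_s2.png")[130:400,0:500]
a=cv2.resize(a,None,fx=2.4,fy=2.4);b=cv2.resize(b,(400,264));h=a.shape[0]
cv2.imwrite("pics/c2.png",np.hstack([a,b[:h]]) if h<=264 else a)
E
```

```text
time_s: 4.53
eef_pos: [0.5679, 0.1449, 0.2149]
eef_rot: [0.002, -0.001, 1.0, 0.001]
wrist_force: [0.6, 8.9, 6.2]
opening: 0.001
grasp_force: 4.3
time_s: 4.87
eef_pos: [0.5669, 0.1527, 0.2129]
eef_rot: [-0.0, -0.001, 1.0, -0.0]
wrist_force: [-0.0, 0.9, -0.2]
opening: -0.0
grasp_force: 0.0
[(307.8824462890625, 0.056, -0.5, -1.5), (307.7876281738281, 0.056, 1.0, 1.5), (307.0667419433594, 0.06, 1.0, 1.5)]
[0.56690376 0.15249229 0.21288472]
[(308.2174072265625, 0.064, -1.0, -1.5), (307.5075988769531, 0.068, -2.0, -3.0), (307.0931396484375, 0.064, -2.0, -3.0)]
```

View pics/c2.png

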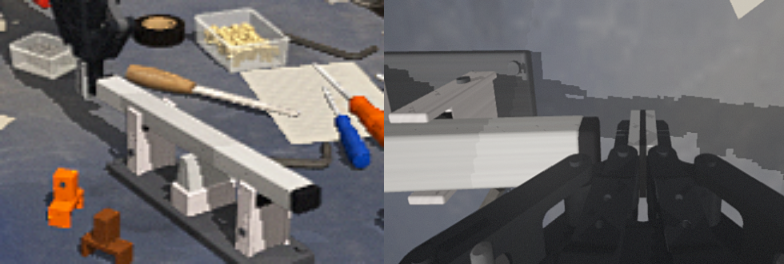

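Tilt measured at 0.056, still down. I step on in 4 mm pushes.

```bash
python3 -m pendant '[[[0,0,-8,0,0,0,0],[0,0,-10,0,0,0,0],[0,0,-12,0,0,0,0],[0,0,-12,0,0,0,0]]]' && python3 -m pendant '[[[0,0,8,0,0,0,0],[0,0,8,0,0,0,0],[0,0,8,0,0,0,0],[0,0,8,0,0,0,0],[0,0,8,0,0,0,0]]]'; python3 m.py s3.png -0.017
```

```text
time_s: 5.3
eef_pos: [0.5672, 0.1398, 0.2131]
eef_rot: [-0.0, -0.0, 1.0, 0.0]
wrist_force: [1.0, 0.9, 0.6]
opening: 0.002
grasp_force: 0.9
time_s: 5.72
eef_pos: [0.5671, 0.1482, 0.2131]
eef_rot: [-0.0, -0.001, 1.0, -0.0]
wrist_force: [0.3, -0.7, 0.4]
opening: -0.001
grasp_force: 0.0
[(309.4016418457031, 0.0, 0.5, 0.0), (308.4128112792969, 0.004, 0.5, 0.0), (308.35528564453125, 0.0, 1.5, 1.5)]
[0.56715043 0.14818367 0.21312496]
```

The bar is level (tilt about 0.0). I give it a 1 mm nudge to centre it, check again, then back off and go to look at the rider.

```bash
python3 -m pendant '[[[0,0,-6,0,0,0,0],[0,0,-8,0,0,0,0],[0,0,-9,0,0,0,0],[0,0,-9,0,0,0,0],[0,0,-5,0,0,0,0]]]' && python3 -m pendant '[[[0,0,25,0,0,0,0],[0,0,25,-40,0,0,0],[0,0,25,-80,0,0,0],[0,0,25,-120,0,0,0]]]'; python3 m.py s4.png -0.018
python3 -m pendant '[[[0.4,50,-160,0,0,0,0],[0.4,50,-160,0,0,0,0],[0.4,50,-160,0,0,0,0],[0.4,50,-160,0,0,0,0],[0.4,50,-160,0,0,0,0]]]' && python3 -m pendant '[[[0.4,48,-145,33,0,0,0],[0.4,48,-145,33,0,0,0],[0.4,48,-145,33,0,0,0],[0.4,48,-145,33,0,0,0],[0.4,48,-145,33,0,0,0]]]' && python3 -m pendant '[[[0.4,0,0,0,0,0,0],[0.4,0,0,0,0,0,0]]]'
python3 - <<'E'
from h import *
np.set_printoptions(precision=4,suppress=True)
C=cam("wrist");a=save("wrist","w5.png");print(tcp()[:3])
for n,z in {"rider_grip":.03,"rider":.025,"stand_edge":.06}.items():
    for cf,uv in net("wrist",n)[:4]: print(n,cf,uv,unproj("wrist",uv,z,C))
p=proj("wrist",[.436,-.134,.03],C).astype(int);print(p)
x0,y0=max(p[0]-70,0),max(p[1]-70,0);print(x0,y0)
cv2.imwrite("pics/c5.png",cv2.resize(a[y0:y0+140,x0:x0+140,::-1],None,fx=4,fy=4,interpolation=2))
E
```

```text
time_s: 6.23
eef_pos: [0.5673, 0.1427, 0.2132]
eef_rot: [0.0, -0.0, 1.0, -0.0]
wrist_force: [0.0, -0.8, -0.7]
opening: -0.002
grasp_force: 0.0
time_s: 6.57
eef_pos: [0.5666, 0.1687, 0.3333]
eef_rot: [-0.002, -0.001, 1.0, -0.0]
wrist_force: [-0.0, -0.4, -0.1]
opening: 0.003
grasp_force: 0.0
[(282.5412902832031, -0.032, 0.5, 0.0), (281.9433288574219, -0.032, 1.5, 1.5), (281.8325500488281, -0.028, 0.5, 0.0)]
[0.56948363 0.16909157 0.34355327]
time_s: 7.08
eef_pos: [0.5159, 0.003, 0.3327]
eef_rot: [-0.001, 0.002, 1.0, -0.001]
wrist_force: [0.3, 0.6, -1.1]
opening: 0.4
grasp_force: 0.0
time_s: 7.5
eef_pos: [0.4679, -0.1407, 0.2987]
eef_rot: [-0.001, 0.002, 1.0, -0.0]
wrist_force: [1.1, 0.7, -0.0]
opening: 0.399
grasp_force: 0.0
time_s: 7.67
eef_pos: [0.4696, -0.1367, 0.3001]
eef_rot: [-0.0, -0.0, 1.0, 0.0]
wrist_force: [-0.3, 0.1, -0.0]
opening: 0.401
grasp_force: 0.0
[[-1.     -0.0018  0.0002  0.4698]
 [-0.0018  1.      0.0002 -0.1362]
 [-0.0002  0.0002 -1.      0.3002]]
rider_grip 0.79 [523.072 199.52 ] [0.4661 0.014  0.03  ]
rider_grip 0.7 [431.808 189.8  ] [ 0.4587 -0.0547  0.03  ]
rider_grip 0.6 [317.312 157.2  ] [ 0.4348 -0.1392  0.03  ]
rider_grip 0.58 [299.776  28.12 ] [ 0.3508 -0.1503  0.03  ]
rider 0.85 [316.032 161.32 ] [ 0.4385 -0.1402  0.025 ]
rider 0.85 [432.384 189.4  ] [ 0.4596 -0.0526  0.025 ]
rider 0.77 [523.584 194.32 ] [0.4633 0.0168 0.025 ]
rider 0.65 [298.88  31.4 ] [ 0.3517 -0.1512  0.025 ]
stand_edge 0.91 [478.272 296.4  ] [ 0.5291 -0.025   0.06  ]
[324 158]
254 88
```

View pics/c5.png

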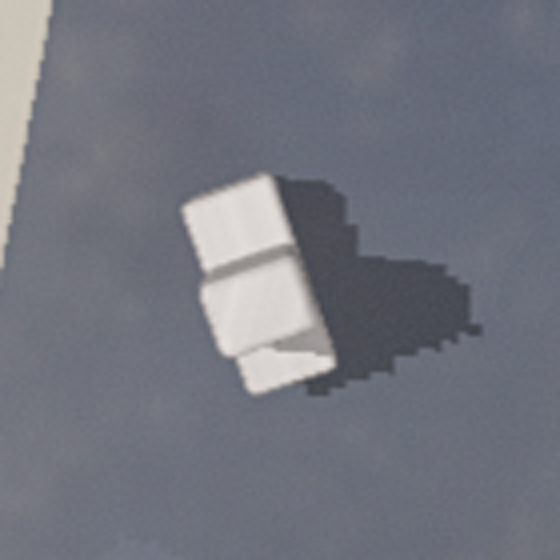

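The crop shows the white rider with its fin top centred at crop (258,305), picture (318.5,164), and its saddle axis about 20° off the picture's vertical. The bar read -0.032 just after the nudge, so I check that again before grasping.

```bash
python3 m.py s6.png -0.018
python3 - <<'E'
from h import *
np.set_printoptions(precision=4,suppress=True)
C=cam("wrist")
f=lambda u,v,z:unproj("wrist",(254+u/4,88+v/4),z,C)
c=[f(u,v,.042) for u,v in ((203,290),(288,254),(314,328),(232,355))]
for p in c: print(p)
print("fin",np.mean(c,0)); d=(c[3]+c[2]-c[0]-c[1])/2;print(np.degrees(np.arctan2(d[1],d[0])))
s=[f(u,v,.018) for u,v in ((182,208),(268,175),(335,365),(252,393))]
for p in s: print(p)
print("saddle",np.mean(s,0)); d=(s[2]+s[3]-s[0]-s[1])/2;print(np.degrees(np.arctan2(d[1],d[0])),np.linalg.norm(d))
print(ctrl.get_obs()["q"])
a=cv2.imread("pics/s6.png")[150:260,270:430];cv2.imwrite("pics/c6.png",cv2.resize(a,None,fx=4,fy=4))
E
```

```text
[(204.9808349609375, -0.028, 1.5, 1.5), (204.85450744628906, -0.024, 1.5, 1.5), (204.6939697265625, -0.024, 2.0, 1.5)]
[ 0.46989752 -0.13584972  0.30034526]
[ 0.4358 -0.1472  0.042 ]
[ 0.4296 -0.1326  0.042 ]
[ 0.4423 -0.1281  0.042 ]
[ 0.4471 -0.1423  0.042 ]
fin [ 0.4387 -0.1375  0.042 ]
21.563853728274562
[ 0.424  -0.1522  0.018 ]
[ 0.4179 -0.1362  0.018 ]
[ 0.4537 -0.1232  0.018 ]
[ 0.4593 -0.1392  0.018 ]
saddle [ 0.4387 -0.1377  0.018 ]
20.09905604287959 0.03780710651678384
[-0.525   0.1145  1.9112  0.      1.1154 -2.0988]
```

View pics/c6.png

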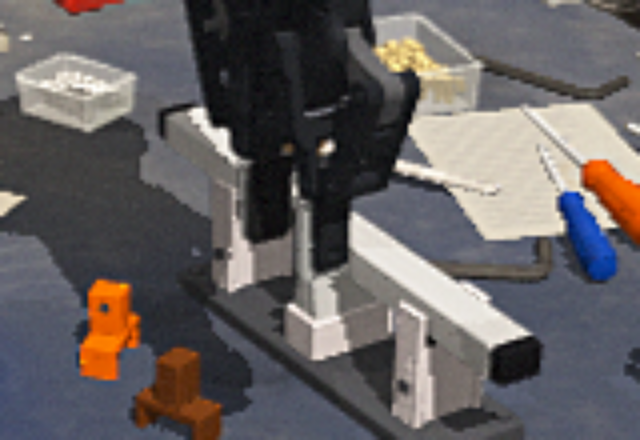

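Run:
```python
from h import *
for f in ("s2","s3","s4"):
    im=cv2.imread(f"pics/{f}.png")[:,:,::-1].copy()
    for yc in (-.010,-.014,-.018,-.022,-.026): print(f,yc,[tuple(map(float,b)) for b in tilt(yc,im=im)[:1]])
ims=[cv2.imread(f"pics/{f}.png")[160:250,280:420] for f in ("s3","s4")]
cv2.imwrite("pics/c7.png",np.vstack([cv2.resize(a,None,fx=3.3,fy=3.3) for a in ims]))
```

```text
s2 -0.01 [(309.5743713378906, 0.056, 1.0, 1.5)]
s2 -0.014 [(307.8457946777344, 0.056, -0.5, -1.5)]
s2 -0.018 [(308.3868713378906, 0.056, -0.5, -1.5)]
s2 -0.022 [(308.5218200683594, 0.056, -0.5, -1.5)]
s2 -0.026 [(307.6153564453125, 0.056, -1.5, -3.0)]
s3 -0.01 [(310.22967529296875, 0.0, 1.5, 1.5)]
s3 -0.014 [(310.41717529296875, 0.0, 1.5, 1.5)]
s3 -0.018 [(310.0599365234375, 0.0, 0.5, 0.0)]
s3 -0.022 [(308.9361877441406, 0.0, 0.5, 0.0)]
s3 -0.026 [(308.6874084472656, 0.0, -0.5, -1.5)]
s4 -0.01 [(283.3887023925781, -0.032, 1.5, 1.5)]
s4 -0.014 [(282.79217529296875, -0.032, 1.5, 1.5)]
s4 -0.018 [(282.5412902832031, -0.032, 0.5, 0.0)]
s4 -0.022 [(282.54571533203125, -0.032, 0.5, 0.0)]
s4 -0.026 [(282.73828125, -0.032, -0.5, -1.5)]
```

View pics/c7.png

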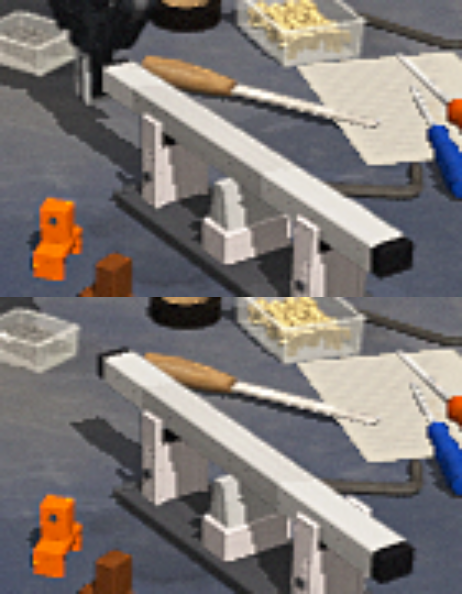

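The side-by-side shows the bar level in the first picture, with the gap clear at both stops. After the nudge it has tipped the other way, with the -y end (lower right) down. I'll push it back a little from the -y end, measuring its end against the tool in the wrist camera.

```bash
cat >> h.py <<'E'
def barend(side, n="wrist", z=.078, x=.567):
    """world y of the white/black plug boundary of the bar top, side=+1/-1"""
    C=cam(n); g=cv2.cvtColor(ctrl.camera(n),cv2.COLOR_RGB2GRAY).astype(np.float32)
    y=side*np.arange(.09,.18,.0005)
    if side>0: y=y-.02
    s=np.mean([cv2.remap(g,*[np.array([[proj(n,[x+dx,v,z],C)[k] for v in y]],np.float32) for k in (0,1)],1)[0] for dx in (-.006,0,.006)],0)
    d=s[6:]-s[:-6]; i=d.argmin(); return y[i+3],float(d[i]),s[::12].astype(int)
E
python3 -m pendant '[[[0,-97,-74,0,0,0,0],[0,-97,-74,0,0,0,0],[0,-97,-74,0,0,0,0],[0,-97,-74,0,0,0,0]]]' && python3 -m pendant '[[[0,0,0,87,0,0,0],[0,0,0,87,0,0,0],[0,0,0,87,0,0,0],[0,0,0,87,0,0,0]]]'
python3 -c "
from h import *
print(tcp()[:3,3]); print(barend(-1)); print(tilt(-.02))"
```

```text
time_s: 8.3
eef_pos: [0.5707, -0.2142, 0.2998]
eef_rot: [0.002, -0.0, 1.0, -0.001]
wrist_force: [-1.7, 0.8, 0.5]
opening: -0.003
grasp_force: 0.0
time_s: 8.63
eef_pos: [0.5652, -0.2094, 0.2101]
eef_rot: [-0.003, -0.001, 1.0, 0.002]
wrist_force: [0.1, 0.2, -0.7]
opening: -0.001
grasp_force: 0.0
[ 0.56522883 -0.20938431  0.21010305]
(np.float64(-0.16500000000000006), -37.267578125, array([  0,  43, 130, 131, 131, 133, 133, 134, 134, 103, 102,  72,  70,
        32,  35]))
[(np.float32(142.05789), np.float64(-0.012), np.float64(0.5), 0), (np.float32(141.92122), np.float64(-0.008), np.float64(-0.5), -1.5), (np.float32(141.91043), np.float64(-0.012), np.float64(-0.5), -1.5)]
```

```bash
cat > chk.py <<'E'
from h import *; import sys
f=ctrl.get_obs()["wrist_force"][1]; sys.exit(abs(f)>2.5)
E
P="python3 -m pendant"; C="python3 chk.py"
python3 -m pendant '[[[0,0,10,0,0,0,0],[0,0,20,0,0,0,0],[0,0,22,0,0,0,0],[0,0,22,0,0,0,0]]]' && python3 chk.py && python3 -m pendant '[[[0,0,1,0,0,0,0],[0,0,1,0,0,0,0]]]' && python3 chk.py && python3 -m pendant '[[[0,0,1,0,0,0,0],[0,0,1,0,0,0,0]]]' && python3 chk.py && python3 -m pendant '[[[0,0,1,0,0,0,0],[0,0,1,0,0,0,0]]]' && python3 chk.py && python3 -m pendant '[[[0,0,1,0,0,0,0],[0,0,1,0,0,0,0]]]' && python3 chk.py && python3 -m pendant '[[[0,0,1,0,0,0,0],[0,0,1,0,0,0,0]]]' && python3 chk.py && python3 -m pendant '[[[0,0,1,0,0,0,0],[0,0,1,0,0,0,0]]]' && python3 chk.py && python3 -m pendant '[[[0,0,1,0,0,0,0],[0,0,1,0,0,0,0]]]' | grep -v rot
python3 -c "
from h import *
print(tcp()[:3,3]); print(barend(-1))"
```

```text
time_s: 9.07
eef_pos: [0.5671, -0.1878, 0.2149]
eef_rot: [0.001, -0.001, 1.0, -0.001]
wrist_force: [0.3, -0.3, 0.3]
opening: -0.0
grasp_force: 0.0
[ 0.56708566 -0.18784734  0.21486007]
(np.float64(-0.15350000000000005), -34.677738189697266, array([131, 131, 132, 133, 133, 134, 134, 106, 106,  75,  72,  38,  41,
        37,  35]))False
```

```bash
cat > chk.py <<'E'
from h import *; import sys
f=float(ctrl.get_obs()["wrist_force"][1]); print(round(f,1),tcp()[1,3].round(4)); sys.exit(1 if abs(f)>2.5 else 0)
E
python3 -m pendant '[[[0,0,1,0,0,0,0],[0,0,1,0,0,0,0]]]' >/dev/null && python3 chk.py && python3 -m pendant '[[[0,0,1,0,0,0,0],[0,0,1,0,0,0,0]]]' >/dev/null && python3 chk.py && python3 -m pendant '[[[0,0,1,0,0,0,0],[0,0,1,0,0,0,0]]]' >/dev/null && python3 chk.py && python3 -m pendant '[[[0,0,1,0,0,0,0],[0,0,1,0,0,0,0]]]' >/dev/null && python3 chk.py && python3 -m pendant '[[[0,0,1,0,0,0,0],[0,0,1,0,0,0,0]]]' >/dev/null && python3 chk.py && python3 -m pendant '[[[0,0,1,0,0,0,0],[0,0,1,0,0,0,0]]]' >/dev/null && python3 chk.py && python3 -m pendant '[[[0,0,1,0,0,0,0],[0,0,1,0,0,0,0]]]' >/dev/null && python3 chk.py && python3 -m pendant '[[[0,0,1,0,0,0,0],[0,0,1,0,0,0,0]]]' >/dev/null && python3 chk.py
python3 -c "
from h import *
print(ctrl.get_obs()['wrist_force'],ctrl.get_obs()['grasp_force'])"
```

```text
-0.0 -0.1876
-2.7 -0.1872
[ 0.00373911 -2.6681908  -0.05311029] 1.0979484021663666
```

```bash
python3 -m pendant '[[[0,0,1,0,0,0,0],[0,0,1,0,0,0,0],[0,0,2,0,0,0,0],[0,0,2,0,0,0,0]]]' && python3 -m pendant '[[[0,0,-12,0,0,0,0],[0,0,-12,0,0,0,0],[0,0,-40,0,0,0,0],[0,0,-70,0,0,0,0],[0,0,-70,0,0,0,0]]]'
python3 -c "
from h import *
im=save('scene','s8.png')
b=tilt(-.02,im=im);print(b)
print(cam('scene')[1][:3,3], tcp()[:3,3], ctrl.get_obs()['time_s'])
for y in (-.17,-.1,-.035,.05,.13): print(proj('scene',[.567,y,.078]))
print('tip',proj('scene',tcp()[:3,3]-[0,0,.17]),'tcp',proj('scene',tcp()[:3,3]))"
```

```text
time_s: 9.78
eef_pos: [0.5666, -0.185, 0.2132]
eef_rot: [0.0, -0.001, 1.0, -0.0]
wrist_force: [0.4, -4.1, 1.1]
opening: -0.002
grasp_force: 1.9
time_s: 10.2
eef_pos: [0.5667, -0.2592, 0.2136]
eef_rot: [0.001, 0.001, 1.0, -0.001]
wrist_force: [0.5, -0.2, 0.6]
opening: -0.0
grasp_force: 0.0
[(np.float32(166.61841), np.float64(0.048), np.float64(-0.5), -1.5), (np.float32(166.48256), np.float64(0.048), np.float64(0.5), 0), (np.float32(166.4261), np.float64(0.052), np.float64(-0.5), -1.5)]
[ 0.04964796 -0.75396056  0.50942159] [ 0.56650908 -0.25731215  0.21323279] 10.25
[398.85725861 232.88955993]
[374.69707329 217.21774144]
[354.6222699  204.19595909]
[331.24799287 189.03393024]
[311.75461061 176.38929426]
tip [431.18394975 273.38975134] tcp [442.00754808 178.46991838]
```

```bash
python3 -m pendant '[[[0,0,0,-120,0,0,0],[0,0,0,-120,0,0,0],[0,0,0,-120,0,0,0],[0,0,40,-120,0,0,0],[0,0,80,-120,0,0,0]]]' >/dev/null && python3 -m pendant '[[[0,0,200,0,0,0,0],[0,0,200,0,0,0,0],[0,0,200,0,0,0,0],[0,0,200,0,0,0,0],[0,0,200,0,0,0,0]]]' >/dev/null && python3 -m pendant '[[[0,0,150,0,0,0,0],[0,0,150,0,0,0,0],[0,0,150,0,0,0,0],[0,0,150,0,0,0,0],[0,0,150,0,0,0,0]]]' && python3 -c "
from h import *
im=save('scene','s9.png')
print(tilt(-.02,im=im)); print(tilt(-.02))
print(tilt(-.02,im=cv2.imread('pics/s4.png')[:,:,::-1].copy()))"
```

```text
time_s: 11.5
eef_pos: [0.5646, 0.1806, 0.3328]
eef_rot: [-0.001, -0.003, 1.0, 0.001]
wrist_force: [-0.5, 0.4, -0.1]
opening: 0.002
grasp_force: 0.0
[(np.float32(305.0149), np.float64(0.052), np.float64(-0.5), -1.5), (np.float32(304.77618), np.float64(0.056), np.float64(-0.5), -1.5), (np.float32(303.10632), np.float64(0.052), np.float64(0.5), 0)]
[(np.float32(305.9786), np.float64(0.052), np.float64(-0.5), -1.5), (np.float32(305.7196), np.float64(0.056), np.float64(-0.5), -1.5), (np.float32(303.96585), np.float64(0.052), np.float64(0.5), 0)]
[(np.float32(284.71255), np.float64(-0.032), np.float64(0.5), 0), (np.float32(284.26987), np.float64(-0.032), np.float64(-0.5), -1.5), (np.float32(283.73163), np.float64(-0.028), np.float64(-0.5), -1.5)]
```

The bar is now down on the +y side again. My fast approach overshot and knocked it. I'll approach slowly from +y, stop at contact, and then go in small steps.

```bash
cat > chk.py <<'E'
from h import *; import sys
o=ctrl.get_obs(); f=float(o["wrist_force"][1]); print(round(f,1),round(o["grasp_force"],1),round(float(o["eef_pos"][1]),4)); sys.exit(1 if abs(f)>2.5 or o["grasp_force"]>.4 else 0)
E
python3 -m pendant '[[[0,0,4,40,0,0,0],[0,0,4,80,0,0,0],[0,0,4,110,0,0,0],[0,0,4,120,0,0,0],[0,0,4,120,0,0,0]]]' && python3 -m pendant '[[[0,0,-6,0,0,0,0],[0,0,-12,0,0,0,0],[0,0,-18,0,0,0,0],[0,0,-22,0,0,0,0],[0,0,-24,0,0,0,0]]]' && python3 chk.py && python3 -m pendant '[[[0,0,-2,0,0,0,0],[0,0,-2,0,0,0,0]]]' >/dev/null && python3 chk.py && python3 -m pendant '[[[0,0,-2,0,0,0,0],[0,0,-2,0,0,0,0]]]' >/dev/null && python3 chk.py && python3 -m pendant '[[[0,0,-1,0,0,0,0],[0,0,-1,0,0,0,0]]]' >/dev/null && python3 chk.py && python3 -m pendant '[[[0,0,-1,0,0,0,0],[0,0,-1,0,0,0,0]]]' >/dev/null && python3 chk.py && python3 -m pendant '[[[0,0,-1,0,0,0,0],[0,0,-1,0,0,0,0]]]' >/dev/null && python3 chk.py && python3 -m pendant '[[[0,0,-1,0,0,0,0],[0,0,-1,0,0,0,0]]]' >/dev/null && python3 chk.py && python3 -m pendant '[[[0,0,-1,0,0,0,0],[0,0,-1,0,0,0,0]]]' >/dev/null && python3 chk.py && python3 -m pendant '[[[0,0,-1,0,0,0,0],[0,0,-1,0,0,0,0]]]' >/dev/null && python3 chk.py && python3 -m pendant '[[[0,0,-1,0,0,0,0],[0,0,-1,0,0,0,0]]]' >/dev/null && python3 chk.py && python3 -m pendant '[[[0,0,-1,0,0,0,0],[0,0,-1,0,0,0,0]]]' >/dev/null && python3 chk.py
python3 -c "
from h import *
print(tilt(-.018)[0], tcp()[:3,3],ctrl.get_obs()['time_s'])"
```

```text
time_s: 12.02
eef_pos: [0.5646, 0.1778, 0.2099]
eef_rot: [-0.004, 0.0, 1.0, -0.0]
wrist_force: [-0.9, -0.5, 0.5]
opening: 0.001
grasp_force: 0.0
time_s: 12.43
eef_pos: [0.5668, 0.1543, 0.2147]
eef_rot: [0.001, -0.0, 1.0, 0.0]
wrist_force: [0.4, -0.3, -0.1]
opening: -0.001
grasp_force: 0.0
-0.3 0.0 0.1543
0.1 0.0 0.1528
0.5 0.0 0.1511
0.3 0.0 0.1503
0.1 0.0 0.1492
-0.6 0.0 0.1481
1.2 0.0 0.1471
1.5 0.0 0.1461
0.0 0.0 0.1451
0.5 0.0 0.1441
1.1 1.0 0.1434
(np.float32(309.11752), np.float64(0.056), np.float64(-0.5), -1.5) [0.56614403 0.1434022  0.21317362] 14.15
```

```bash
python3 -m pendant '[[[0,0,-0.5,0,0,0,0],[0,0,-1,0,0,0,0],[0,0,-1.5,0,0,0,0],[0,0,-2,0,0,0,0],[0,0,-2,0,0,0,0]]]' && python3 -m pendant '[[[0,0,1,0,0,0,0],[0,0,4,0,0,0,0],[0,0,8,0,0,0,0],[0,0,8,0,0,0,0],[0,0,8,0,0,0,0]]]' && python3 -c "
from h import *
print(tilt(-.018)[0], tcp()[:3,3],ctrl.get_obs()['time_s'])"
```

```text
time_s: 14.57
eef_pos: [0.5662, 0.1413, 0.2132]
eef_rot: [0.0, -0.001, 1.0, 0.0]
wrist_force: [0.4, 5.0, 0.7]
opening: 0.002
grasp_force: 2.1
time_s: 14.98
eef_pos: [0.5661, 0.1493, 0.2131]
eef_rot: [-0.0, -0.001, 1.0, -0.0]
wrist_force: [0.7, -0.1, -0.1]
opening: -0.001
grasp_force: 0.0
(np.float32(307.7454), np.float64(0.0), np.float64(0.5), 0) [0.56614717 0.14923377 0.21311812] 15.0333
```

```bash
python3 -m pendant '[[[0,0,0,0,0,0,0],[0,0,0,0,0,0,0],[0,0,0,0,0,0,0],[0,0,0,0,0,0,0],[0,0,0,0,0,0,0]]]' >/dev/null && python3 -c "
from h import *
print(tilt(-.018)[0])" && python3 -m pendant '[[[0,0,-3,0,0,0,0],[0,0,-5,0,0,0,0],[0,0,-6.5,0,0,0,0],[0,0,-7,0,0,0,0],[0,0,-7.5,0,0,0,0]]]' && python3 -m pendant '[[[0,0,-0.5,0,0,0,0],[0,0,-1,0,0,0,0],[0,0,-1.3,0,0,0,0],[0,0,-1.3,0,0,0,0]]]' && python3 -m pendant '[[[0,0,1,0,0,0,0],[0,0,4,0,0,0,0],[0,0,8,0,0,0,0],[0,0,8,0,0,0,0],[0,0,8,0,0,0,0]]]' && python3 -c "
from h import *
print(tilt(-.018)[0], tcp()[:3,3],ctrl.get_obs()['time_s'])"
```

```text
(np.float32(288.98837), np.float64(-0.024), np.float64(0.5), 0)
time_s: 15.92
eef_pos: [0.5662, 0.1415, 0.2132]
eef_rot: [-0.0, -0.0, 1.0, 0.0]
wrist_force: [0.1, 0.1, -0.2]
opening: -0.001
grasp_force: 0.1
time_s: 16.25
eef_pos: [0.5662, 0.1408, 0.2132]
eef_rot: [0.0, -0.001, 1.0, 0.0]
wrist_force: [-0.6, 3.8, 0.3]
opening: 0.004
grasp_force: 1.9
time_s: 16.67
eef_pos: [0.5661, 0.1486, 0.2131]
eef_rot: [-0.0, -0.001, 1.0, -0.0]
wrist_force: [-0.7, -0.8, -0.0]
opening: 0.001
grasp_force: 0.0
(np.float32(311.1297), np.float64(0.008), np.float64(0.5), 0) [0.56612608 0.14848266 0.21308389] 16.7167
```

The readings suggest the bar is still rocking, so I watch it settle.

```bash
for i in 1 2 3 4 5; do python3 -m pendant '[[[0,0,0,0,0,0,0],[0,0,0,0,0,0,0],[0,0,0,0,0,0,0]]]' >/dev/null;  python3 -c "
from h import *
print(tilt(-.018)[0], ctrl.get_obs()['time_s'])"; done
```

```text
(np.float32(307.36563), np.float64(0.0), np.float64(0.5), 0) 17.0167
(np.float32(303.2201), np.float64(-0.004), np.float64(0.5), 0) 17.3167
(np.float32(308.217), np.float64(0.0), np.float64(0.5), 0) 17.6167
(np.float32(309.672), np.float64(0.008), np.float64(0.5), 0) 17.9167
(np.float32(308.81766), np.float64(0.0), np.float64(0.5), 0) 18.2167
```

The bar has settled level (|tilt| ≤ 0.008). Now I back off clear and go to the rider, turning the tool across its fin.

```bash
python3 -m pendant '[[[0,0,10,0,0,0,0],[0,0,25,-35,0,0,0],[0,0,25,-75,0,0,0],[0,0,25,-110,0,0,0]]]' >/dev/null && python3 -m pendant '[[[0.4,64,-156,0,0,0,0],[0.4,64,-156,0,0,0,0],[0.4,64,-156,0,0,0,0],[0.4,64,-156,0,0,0,0],[0.4,64,-156,0,0,0,0]]]' >/dev/null && python3 -m pendant '[[[0.4,63.5,-156,0,0,0,0.6],[0.4,63.5,-156,0,0,0,0.6],[0.4,63.5,-156,0,0,0,0.6],[0.4,63.5,-156,0,0,0,0.6],[0.4,63.5,-156,0,0,0,0.6]]]' >/dev/null && python3 -m pendant '[[[0.4,0,0,60,0,0,0.61],[0.4,0,0,60,0,0,0.61],[0.4,0,0,60,0,0,0.61],[0.4,0,0,60,0,0,0.61],[0.4,0,0,60,0,0,0.61]]]' >/dev/null && python3 -m pendant '[[[0.4,0,0,0,0,0,0],[0.4,0,0,0,0,0,0],[0.4,0,0,0,0,0,0]]]'
cat > to.py <<'E'
from h import *
import sys
T=tcp(); t=np.array([float(v) for v in sys.argv[1:4]]); yaw=np.arctan2(T[1,1],T[0,1])
print("shift mm",(T[:3,:3].T@(t-T[:3,3])*1000).round(1),"yaw",yaw.round(4),"T",T[:3,3].round(4),ctrl.get_obs()["time_s"])
E
python3 to.py .4387 -.1375 .196
python3 - <<'E'
from h import *
C=cam("wrist")
for n,z in {"rider_grip":.03,"stand_edge":.06}.items():
    for cf,uv in net("wrist",n)[:4] if ctrl.camera("wrist") is not None else []: print(n,cf,uv,unproj("wrist",uv,z,C))
E
```

```text
time_s: 20.05
eef_pos: [0.4392, -0.1384, 0.2633]
eef_rot: [0.0, 0.567, 0.824, 0.0]
wrist_force: [0.9, 0.1, -0.1]
opening: 0.4
grasp_force: 0.0
shift mm [ 1.1 -0.2 67.3] yaw 0.3656 T [ 0.4392 -0.1384  0.2633] 20.05
rider_grip 0.98 [409.6 103. ] [ 0.46119811 -0.05161616  0.03      ]
rider_grip 0.91 [189.184 187.8  ] [ 0.35446069 -0.14680363  0.03      ]
rider_grip 0.85 [440.192   3.4  ] [0.45478064 0.00115506 0.03      ]
rider_grip 0.75 [320.576 213.   ] [ 0.43672441 -0.13283561  0.03      ]
stand_edge 0.75 [551.104 145.52 ] [ 0.53094666 -0.04785328  0.06      ]
```

```bash
python3 -m pendant '[[[0.4,1,0,30,0,0,0],[0.4,1,0,50,0,0,0],[0.4,1,0,60,0,0,0],[0.4,1,0,66,0,0,0],[0.4,1,0,66,0,0,0]]]' && python3 -m pendant '[[[0,0,0,0,0,0,0],[0,0,0,0,0,0,0],[0,0,0,0,0,0,0],[0,0,0,0,0,0,0],[0,0,0,0,0,0,0]]]'
```

```text
time_s: 20.67
eef_pos: [0.4383, -0.1377, 0.1963]
eef_rot: [-0.001, 0.568, 0.823, -0.0]
wrist_force: [0.5, 0.7, 0.3]
opening: 0.402
grasp_force: 0.0
time_s: 21.08
eef_pos: [0.4393, -0.1382, 0.1982]
eef_rot: [0.001, 0.568, 0.823, 0.0]
wrist_force: [-0.7, 0.4, 6.8]
opening: 0.147
grasp_force: 59.8
```

```bash
python3 -m pendant '[[[0,0,0,-5,0,0,0],[0,0,0,-40,0,0,0],[0,0,0,-80,0,0,0],[0,0,0,-120,0,0,0],[0,0,0,-140,0,0,0]]]' && python3 -m pendant '[[[0,0,0,0,0,0,0.12],[0,0,0,0,0,0,0.24],[0,0,0,0,0,0,0.354],[0,0,0,0,0,0,0.354]]]'; python3 to.py .567 -.0345 .335
```

```text
time_s: 21.5
eef_pos: [0.4394, -0.1381, 0.342]
eef_rot: [0.003, 0.568, 0.823, 0.0]
wrist_force: [1.2, -0.4, 0.0]
opening: 0.149
grasp_force: 59.1
time_s: 21.83
eef_pos: [0.4384, -0.1376, 0.3375]
eef_rot: [0.0, 0.706, 0.709, 0.0]
wrist_force: [-0.4, -0.8, -0.0]
opening: 0.144
grasp_force: 59.1
shift mm [102.6 129.    2.5] yaw 0.004 T [ 0.4384 -0.1376  0.3375] 21.8333
```

```bash
python3 -m pendant '[[[0,26,32,0,0,0,0],[0,52,64,0,0,0,0],[0,80,100,0,0,0,0],[0,100,125,0,0,0,0],[0,102.5,129,0,0,0,0]]]' && python3 -m pendant '[[[0,0,0,0,0,0,0],[0,0,0,0,0,0,0],[0,0,0,0,0,0,0]]]'
cat > bx.py <<'E'
from h import *
np.set_printoptions(linewidth=160)
C=cam("wrist"); im=ctrl.camera("wrist"); cv2.imwrite("pics/wh.png",im[:,:,::-1])
g=cv2.GaussianBlur(cv2.cvtColor(im,cv2.COLOR_RGB2GRAY).astype(np.float32),(0,0),.8)
x=np.arange(.535,.600,.0005)
for y in np.arange(.02,.12,.01):
    P=np.array([proj("wrist",[v,y,.078],C) for v in x],np.float32)
    s=cv2.remap(g,P[None,:,0],P[None,:,1],1)[0]; d=s[4:]-s[:-4]
    a=d[:len(d)//2].argmax(); b=len(d)//2+d[len(d)//2:].argmin()
    print(round(y,3),"row",P[:,1].mean().round(),"edges",x[a+2].round(4),x[b+2].round(4),"mid",((x[a+2]+x[b+2])/2).round(4),"d",d[a].round(),d[b].round())
print(tilt(-.018)[0])
for n,z in {"stand_edge":.06,"rider_grip":.1}.items():
    for cf,uv in net("wrist",n)[:4]: print(n,cf,uv,unproj("wrist",uv,z,C))
E
python3 bx.py; python3 to.py .567 -.0345 .263
```

```text
time_s: 22.25
eef_pos: [0.5697, -0.031, 0.3372]
eef_rot: [0.0, 0.702, 0.712, 0.001]
wrist_force: [-1.8, -0.3, -0.1]
opening: 0.146
grasp_force: 59.1
time_s: 22.5
eef_pos: [0.5659, -0.0349, 0.3367]
eef_rot: [-0.001, 0.704, 0.71, -0.001]
wrist_force: [0.3, 0.1, 0.4]
opening: 0.148
grasp_force: 59.1
0.02 row 133.0 edges 0.556 0.579 mid 0.5675 d 82.0 -57.0
0.03 row 118.0 edges 0.556 0.579 mid 0.5675 d 81.0 -59.0
0.04 row 102.0 edges 0.5485 0.5865 mid 0.5675 d 93.0 -43.0
0.05 row 86.0 edges 0.5485 0.5865 mid 0.5675 d 90.0 -37.0
0.06 row 69.0 edges 0.556 0.579 mid 0.5675 d 102.0 -61.0
0.07 row 52.0 edges 0.556 0.579 mid 0.5675 d 43.0 -57.0
0.08 row 35.0 edges 0.5565 0.579 mid 0.5677 d 25.0 -55.0
0.09 row 17.0 edges 0.5565 0.579 mid 0.5677 d 26.0 -52.0
0.1 row -2.0 edges 0.536 0.5675 mid 0.5517 d 0.0 0.0
0.11 row -20.0 edges 0.536 0.5675 mid 0.5517 d 0.0 0.0
(np.float32(268.0298), np.float64(0.004), np.float64(2.5), 3)
stand_edge 0.66 [305.28 144.68] [0.55275166 0.01027994 0.06      ]
rider_grip 0.87 [202.88 122.28] [0.49338034 0.02695048 0.1       ]
rider_grip 0.75 [100.48 303.6 ] [ 0.41070324 -0.09756683  0.1       ]
rider_grip 0.65 [322.624 251.92 ] [ 0.56617549 -0.05669504  0.1       ]
rider_grip 0.6 [208.576 209.08 ] [ 0.49229875 -0.02752951  0.1       ]
shift mm [ 0.6  0.8 74.3] yaw 0.007 T [ 0.5662 -0.0351  0.3373] 22.7
```

```bash
python3 -m pendant '[[[0,0.6,1.2,20,0,0,0],[0,0.6,1.2,36,0,0,0],[0,0.6,1.2,46,0,0,0],[0,0.6,1.2,50,0,0,0],[0,0.6,1.2,50,0,0,0]]]' && python3 -m pendant '[[[0,0,0,0,0,0,0],[0,0,0,0,0,0,0],[0,0,0,0,0,0,0]]]' >/dev/null
cat > cy.py <<'E'
from h import *
C=cam("wrist"); im=ctrl.camera("wrist"); cv2.imwrite("pics/wh2.png",im[:,:,::-1])
g=cv2.GaussianBlur(cv2.cvtColor(im,cv2.COLOR_RGB2GRAY).astype(np.float32),(0,0),.8)
S=lambda P:cv2.remap(g,np.float32([P])[...,0],np.float32([P])[...,1],1)[0]
y=np.arange(.015,.08,.0005)
for x in (.5490,.5500,.5510,.5840,.5850,.5860):
    s=S([proj("wrist",[x,v,.07],C) for v in y]); d=s[4:]-s[:-4]; a,b=d.argmax(),d.argmin()
    print(x,y[a+2],y[b+2],"mid",(y[a+2]+y[b+2])/2,d[a],d[b])
x=np.arange(.540,.595,.00025)
for yy in (.0,.01,.02,.03):
    s=S([proj("wrist",[v,yy,.078],C) for v in x]); d=s[6:]-s[:-6];h=len(d)//2;a=d[:h].argmax();b=h+d[h:].argmin()
    print("bar",yy,x[a+3],x[b+3],(x[a+3]+x[b+3])/2)
for _ in range(2):ctrl.camera("top")
E
python3 cy.py; python3 to.py .5675 -.0345 .263; python3 -c "
from h import *
print(tilt(-.018)[0])"
```

```text
time_s: 23.12
eef_pos: [0.5675, -0.0339, 0.2862]
eef_rot: [-0.001, 0.704, 0.71, -0.001]
wrist_force: [-0.3, 1.0, -0.4]
opening: 0.15
grasp_force: 59.1
0.549 0.03750000000000002 0.055000000000000035 mid 0.04625000000000003 38.856514 -49.383003
0.55 0.03750000000000002 0.055000000000000035 mid 0.04625000000000003 38.84761 -53.069702
0.551 0.06950000000000005 0.055000000000000035 mid 0.06225000000000004 34.08783 -41.389786
0.584 0.03750000000000002 0.055500000000000035 mid 0.04650000000000003 118.41661 -64.30834
0.585 0.03750000000000002 0.055500000000000035 mid 0.04650000000000003 137.19052 -107.594765
0.586 0.03750000000000002 0.055000000000000035 mid 0.04625000000000003 135.92647 -134.80507
bar 0.0 0.5562499999999982 0.5792499999999957 0.567749999999997
bar 0.01 0.5559999999999983 0.5789999999999957 0.567499999999997
bar 0.02 0.5559999999999983 0.5792499999999957 0.5676249999999969
bar 0.03 0.5567499999999982 0.5792499999999957 0.567999999999997
shift mm [-0.8 -0.7 24.8] yaw 0.0082 T [ 0.5682 -0.0337  0.2878] 23.5167
(np.float32(239.0752), np.float64(0.0), np.float64(0.5), 0)
```

```bash
python3 -m pendant '[[[0,-0.3,-0.4,6,0,0,0],[0,-0.3,-0.4,12,0,0,0],[0,-0.3,-0.4,17,0,0,0],[0,-0.3,-0.4,20,0,0,0],[0,-0.3,-0.4,21,0,0,0]]]' && python3 -m pendant '[[[0,0,0,0,0,0,0],[0,0,0,0,0,0,0],[0,0,0,0,0,0,0]]]'; python3 to.py .5676 -.034 .264;python3 -c "
from h import *
print(tilt(-.018)[0])"; python3 to.py .5676 -.034 .264
```

```text
time_s: 23.98
eef_pos: [0.5672, -0.0339, 0.2649]
eef_rot: [-0.001, 0.704, 0.71, -0.0]
wrist_force: [0.6, -0.5, -0.9]
opening: 0.143
grasp_force: 59.1
time_s: 24.23
eef_pos: [0.5678, -0.034, 0.2663]
eef_rot: [0.0, 0.704, 0.71, 0.0]
wrist_force: [-0.2, -0.8, -1.3]
opening: 0.148
grasp_force: 59.1
shift mm [ 0.  -0.2  2.3] yaw 0.008 T [ 0.5678 -0.034   0.2663] 24.2333
(np.float32(223.80438), np.float64(0.0), np.float64(0.5), 0)
shift mm [ 0.  -0.2  2.5] yaw 0.008 T [ 0.5678 -0.034   0.2665] 24.2833
```

```bash
cat > cz.py <<'E'
from bench import ctrl; import sys
o=ctrl.get_obs(); f=float(o["wrist_force"][2]); print(round(f,1),round(float(o["eef_pos"][2]),4)); sys.exit(1 if f>1.5 else 0)
E
python3 -m pendant '[[[0,0,0,1,0,0,0],[0,0,0,1,0,0,0],[0,0,0,1,0,0,0]]]' >/dev/null && python3 cz.py && python3 -m pendant '[[[0,0,0,0.7,0,0,0],[0,0,0,0.7,0,0,0],[0,0,0,0.7,0,0,0]]]' >/dev/null && python3 cz.py && python3 -m pendant '[[[0,0,0,0.5,0,0,0],[0,0,0,0.5,0,0,0],[0,0,0,0.5,0,0,0]]]' >/dev/null && python3 cz.py && python3 -m pendant '[[[0,0,0,0.5,0,0,0],[0,0,0,0.5,0,0,0],[0,0,0,0.5,0,0,0]]]' >/dev/null && python3 cz.py && python3 -m pendant '[[[0,0,0,0.5,0,0,0],[0,0,0,0.5,0,0,0],[0,0,0,0.5,0,0,0]]]' >/dev/null && python3 cz.py
```

```text
-0.4 0.2652
-0.5 0.2644
3.1 0.2642
```

The rider touches the bar at TCP z = 0.2642, as predicted. I open the gripper and lift.

```bash
python3 -m pendant '[[[0.15,0,0,-0.3,0,0,0],[0.25,0,0,-0.3,0,0,0],[0.35,0,0,-0.3,0,0,0],[0.35,0,0,-0.3,0,0,0],[0.35,0,0,-0.3,0,0,0]]]' && python3 -m pendant '[[[0.35,0,0,-5,0,0,0],[0.35,0,0,-15,0,0,0],[0.35,0,0,-30,0,0,0],[0.35,0,0,-60,0,0,0],[0.35,0,0,-100,0,0,0]]]' && python3 -m pendant '[[[0.35,80,0,-50,0,0,0],[0.35,80,0,-50,0,0,0],[0.35,80,0,-50,0,0,0],[0.35,80,0,-50,0,0,0]]]' >/dev/null && python3 -m pendant '[[[0.35,110,0,0,0,0,0],[0.35,110,0,0,0,0,0],[0.35,110,0,0,0,0,0],[0.35,110,0,0,0,0,0]]]'
python3 - <<'E'
from h import *
im=save("scene","s20.png");print(tilt(-.018,im=im)[0]);
for n,z in {"rider_grip":.096,"rider":.085}.items():
    for c in ("scene","top","wrist"):
        ctrl.camera(c)
        for cf,uv in net(c,n)[:5]:
            p=unproj(c,uv,z); 
            if np.hypot(*(p[:2]-[.5675,-.034]))<.03: print(c,n,cf,uv,p, "expected px",proj(c,[.5675,-.034,z]))
print(tilt(-.018)[0],ctrl.get_obs()["time_s"])
E
```

```text
time_s: 25.45
eef_pos: [0.5676, -0.034, 0.2642]
eef_rot: [-0.0, 0.704, 0.71, -0.0]
wrist_force: [0.1, -0.7, 0.3]
opening: 0.35
grasp_force: 0.0
time_s: 25.87
eef_pos: [0.5665, -0.0337, 0.3633]
eef_rot: [-0.002, 0.704, 0.71, -0.001]
wrist_force: [0.8, -0.0, -0.0]
opening: 0.353
grasp_force: 0.0
time_s: 26.53
eef_pos: [0.5654, 0.1592, 0.4131]
eef_rot: [-0.001, 0.703, 0.711, -0.0]
wrist_force: [-0.6, 0.3, -0.3]
opening: 0.351
grasp_force: 0.0
(np.float32(286.03696), np.float64(0.0), np.float64(0.5), 0)
top rider_grip 0.77 [311.872 160.8  ] [ 0.55905654 -0.03717618  0.096     ] expected px [310.42988557 156.42140473]
wrist rider_grip 0.62 [322.88 347.88] [ 0.56784785 -0.00961597  0.096     ] expected px [322.3828818  367.70312744]
scene rider 0.83 [348.608 202.68 ] [ 0.55255104 -0.03501272  0.085     ] expected px [354.63631485 200.72866414]
top rider 0.66 [312.128 160.48 ] [ 0.56313915 -0.03745554  0.085     ] expected px [310.43955844 158.1952069 ]
wrist rider 0.7 [323.328 349.4  ] [ 0.56872242 -0.01949345  0.085     ] expected px [322.07175816 360.80107316]
(np.float32(285.88458), np.float64(0.0), np.float64(0.5), 0) 27.2333
```

The bar is level and the rider is seated at the expected height. In the top view its offset matches the camera's own bias at the edge. Handing in.

```bash
python3 -c "
from h import *
print(tilt(-.018)[0]); print(ctrl.hand_in())"
```

```text
(np.float32(286.7115), np.float64(0.0), np.float64(0.5), 0)
the job is handed in; nothing more can be done
None
```

I handed the job in at about 27 s: the bar read level on the knife edge with the fingers clear, and the aluminium rider is let go astride it above the edge, on my measurements; no verdict came back.

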